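Park the solder reel at the top of its gutter

ROBOT

A 7-joint arm with a two-finger parallel gripper is mounted at the origin on the work surface. World frame = base frame: x ahead of the robot, y to its left, z up, the work surface at z = 0. Lengths are in mm, angles in degrees, forces in N, time in s.
With the tool pointing down it reaches from about 400 to 875 mm from the base axis. Payload 4.4 kg.
Tool frame: the origin (TCP) lies midway between the tips of the shut fingers; the grasp point (between the pads) lies 19 mm behind it; z points along the fingers, y is the direction in which the jaws open and shut (so a half turn about z gives the same grasp; the last joint's range is limited). The gripper opens to 85 mm and grips with 20 to 120 N. Pads are 22 mm wide; open, the fingers measure 114 mm over their backs; the gripper's body (76 mm by 85 mm) begins 54 mm behind the grasp point. The pads swing forward as they close: fully open they stand 13 mm farther back than shut.
Start: joints at [67.391, 36.005, 2.206, 86.941, -1.547, 57.084, -1.146], TCP at [209.918, -615.185, 231.313] pointing down, gripper open.
Joint ranges: [-175.42, 175.42], [-21.48, 121.26], [-71.46, 75.88], [10.55, 141.38], [-63.04, 243.04], [13.31, 113.54], [-168.57, 168.57]. Speed limits (degrees/s): [147.25, 147.25, 180, 180, 180, 180, 180].

INTERFACE

Orientations are given as [roll, pitch, yaw] about the fixed x, y, z axes, in that order (R = Rz(yaw) Ry(pitch) Rx(roll)).
In Python, from bench import r, imaging gives the robot as it stands.
- The arm moves only by the tool step_arm, never from a script. Its argument "targets" is text: rows parted by semicolons, each of 7 numbers parted by spaces: the shift along the world's x, y, z each as a share of 500 mm, from -1 to 1, then the turn, a rotation vector about the world's x, y, z each as a share of 60 degrees, from -1 to 1, then the finger opening in mm, from 0 to 85.4. In form: x y z ax ay az hand; .... A call has 1 to 5 rows; each row shifts and turns the commanded pose from where the row before left it; what a row does not reach is not made up. A row lasts 1/10 s, in which the tool goes at most 50 mm and 8.59 degrees, less where a joint would pass 70% of its speed; a pose out of reach is approached as far as the arm can. A call with a number of a shift or a turn outside -1 to 1 is refused whole. A call with a gripper value outside its range is refused whole. The fingers move at their own pace and stop on an object; "newtons" is the grip in N (left out, the last holds). Time passes only in rows, so rows that do not move let the fingers close. It gives the time, the measured TCP pose, the force and the opening at its end, in the units of the state.
- r.get_state(): the state, without advancing time (a new reading comes with each control period).
- imaging.snapshot(name): name is "scene" or "top"; returns a dict with "img" (480x640x3 uint8, blue, green, red), "z_map" (480x640 float32, mm along the optical axis (not along the pixel's ray), 0 where there is no reading), "vfov" (degrees; the focal length in pixels is half the picture's height over the tangent of half this angle, whatever the lens; pixels are square), "cx", "cy" (the principal point, pixels), "extrinsics" (4x4, takes a point from world to camera coordinates). Camera axes: x right, y up, looking along -z (the intrinsics and any distortion apply to the point x, -y, -z); pixel columns grow to the right and rows downward; lengths in mm; the calibration is good to about 2 mm. A picture is of the moment at which its call begins.
- r.close_job(): hands the job in, once; it reports no verdict.
The state is a dict: "time_s": time; "q": joint angles; "joint_velocities": joint speeds; "tau": joint torques, N m; "tool_pos": TCP position; "tcp_rot": TCP orientation; "ft_force": force on the tool from outside, world axes, zero at the start; "moment": the same for the moment, N m; "gripper_width": finger opening in mm.
Only numpy, scipy, OpenCV 4.12 (cv2) and the standard library are available. Lean on these libraries where they do the work, as an engineer would, in place of code of your own. Each camera call takes 0.05 s, during which the arm holds its last target. There are 200 camera calls.

TASK

In the sloped two-gutter reel rack, push the orange solder reel up its gutter with the closed fingertips, over the yellow lip, until it sits in the seat against the blue end stop and stays there by itself when you let go. Push it along steadily: do not flick it, pinch it, lift it or ram it against the stop. Leave the black reel at the foot of the other gutter, and the flux jar, hammer and pin box, where they are.

Things in the scene. Friction and masses are not known exactly. Their poses are not given: they have to be found in the camera images.
- gutter_mid (a point): Reel rack, screwed to the bench: point midway between its two parallel aluminium gutters, at floor level, half-way along. x runs straight uphill along the gutters (slope 7 degrees), y across them (level), z square to the floor. Gutter centre lines at y = +50 and -50 mm; either may hold the orange reel. Each is 44 mm wide inside, walls 3 mm thick, 14 mm high above the floor.
- foot_stop (a point): Low end of the gutters, at floor level midway between them (x = -130 mm from gutter_mid, same axes): inner face of the black foot stops, 8 mm thick and 12 mm high above the floor. The plywood foot board of the rack is 290 x 200 mm.
- lip (a point): Top edge of the yellow lips, midway between the gutters (x = 76, z = 5 mm from gutter_mid, same axes). In each gutter a yellow ramp starts on the floor at x = 26 mm, rises evenly to 5 mm at the lip and drops straight back to the floor there: past it is the seat, from which a reel cannot roll back.
- end_stop (a point): High end of the gutters, at floor level midway between them (x = 130 mm from gutter_mid, same axes): inner face of the blue end stops, 10 mm thick, 40 mm high above the floor. A reel in the seat has its centre 34 to 36 mm downhill of this face (x = 94 to 96 mm from gutter_mid) and 34 mm above the floor.
- orange_reel_center (a point): Centre of the solder reel with orange flanges: a rigid drum with smooth slippery plastic rims and an orange band, 68 mm in diameter and 40 mm wide, its axle across the gutter, about 0.25 kg (0.17 to 0.36), free to roll along the gutter. It starts at rest at the low end against the top edge of the black foot stop: centre 26 mm uphill of the stop face (x = -104 mm from gutter_mid), 34 mm above the floor. The orientation turns as it rolls.
- black_reel_center (a point): Centre of the solder reel with black flanges and a black band, same size, in the other gutter, resting against its black foot stop. Leave it there.
- flux_jar: Loose amber jar with a white cap, 50 mm in diameter, 75 mm tall, standing beside the rack; origin at the centre of its underside. Leave alone.
- hammer: Loose small hammer, 220 mm long, lying on the bench past the uphill end of the rack; origin under its middle, x from handle to head. Leave alone.
- pin_box: Loose yellow open box of glazing pins, 90 x 60 x 30 mm, beside the rack; origin at the centre of its underside. Leave alone.
Things that resemble listed ones, but are neither listed nor needed, are in the scene too. What is shaped like the part that bears orange_reel_center but pink or turquoise is not meant.

How it is judged (in metres and radians):
On the way:
1. the orange reel is part-way up the gutter with the fingers pushing it (x of orange_reel_center in the frame of gutter_mid between -0.06 and 0.07 m and contact force between the fingers and orange_reel above 0.05 N), for 0.05 s.
At the end, for the whole second after the job is handed in: The orange reel lies at rest on the gutter floor in the seat between lip and blue stop: its centre within 8 mm of where it touches the stop, neither raised nor sunk by more than 5 to 6 mm, slower than 20 mm/s. The black reel, jar, hammer and pin box are within 20 mm of where they started (x of orange_reel_center in the frame of gutter_mid above 0.088 m and z of orange_reel_center in the frame of gutter_mid between 0.028 and 0.039 m and linear speed of orange_reel below 0.02 m/s and distance of each of black_reel_center, flux_jar, hammer, pin_box from where it was at the start of the episode below 0.02 m).
It fails at once if the orange reel was lifted off the gutter (over 12 mm above the floor, where the lip needs 5) (z of orange_reel_center in the frame of gutter_mid above 0.046 m).
It fails at once if the orange reel was flicked or let run (faster than 0.45 m/s) (linear speed of orange_reel above 0.45 m/s).
It fails at once if the orange reel was pinched or rammed (over 35 N from the fingers) (contact force between the fingers and orange_reel above 35 N).
It fails at once if the black reel was moved over 20 mm (distance of black_reel_center from where it was at the start of the episode above 0.02 m).
It fails at once if the flux jar, hammer or pin box was moved over 20 mm or the jar tipped (distance of any of flux_jar, hammer, pin_box from where it was at the start of the episode above 0.02 m or angle between flux_jar's own z axis and vertical above 0.5 rad).
It also fails if it takes over 38 s, if anything falls off the work surface, if the arm or the gripper's body presses on something with over 40 N, if the wrist force passes 120 N, or if a joint passes its speed limit or range.

## Working session

There is one attempt and no reset: what is moved stays moved. The work goes in short steps, Python scripts to look and compute and a tool call to move; the robot and the scene stay as the last step left them, time stands still between calls to the robot, and variables do not carry over. Pictures are saved under pics/ and viewed, about 8 in all and at most 12, crops included, and the job is handed in when it is done.

Besides the shell and the picture viewer there is one more tool, called after "Call:" as name(argument=value, ...) on one line, values as JSON. step_arm: Moves the arm, as the interface text tells. Shift numbers are shares of 500 mm and turn numbers shares of 60 degrees, none past 1 either way. Its arguments: {"type":"object","properties":{"targets":{"type":"string"},"newtons":{"type":"number"}},"required":["targets"]}

```bash
mkdir -p pics; cat > h.py <<'E'
import numpy as np, cv2
from bench import r, imaging
def snap(name,save=None):
    s=imaging.snapshot(name)
    if save: cv2.imwrite(f'pics/{save}.png',s['img'])
    return s
def pts(s):
    f=240/np.tan(np.radians(s['vfov'])/2); v,u=np.mgrid[:480,:640]; z=s['z_map']
    c=np.stack([(u-s['cx'])/f*z,-(v-s['cy'])/f*z,-z],-1)
    E=np.array(s['extrinsics']); return (c-E[:3,3])@E[:3,:3]
E
python3 - <<'E'
from h import *
for n in('scene','top'):
    s=snap(n,n); print(n,{k:s[k] for k in s if k not in('img','z_map')})
    np.savez(n,**s)
print(r.get_state())
a=cv2.hconcat([cv2.imread('pics/scene.png'),cv2.imread('pics/top.png')])
E
```

```text
scene {'vfov': 49.53614203564712, 'cx': 314.27650267227267, 'cy': 238.56696166262736, 'extrinsics': array([[-7.54486717e-01,  6.56294706e-01,  5.20112819e-03,
         4.45835551e+02],
       [-3.73680673e-01, -4.36077028e-01,  8.18657181e-01,
         1.93072256e+02],
       [ 5.39548467e-01,  6.15722408e-01,  5.74258973e-01,
        -1.26970569e+03],
       [ 0.00000000e+00,  0.00000000e+00,  0.00000000e+00,
         1.00000000e+00]])}
top {'vfov': 54.462869672692605, 'cx': 307.0809342400883, 'cy': 234.68567224611553, 'extrinsics': array([[-1.96151198e-02, -9.99639375e-01,  1.83402853e-02,
         2.61298500e+01],
       [ 9.90009200e-01, -1.68577456e-02,  1.39991428e-01,
        -6.09722763e+02],
       [-1.39631768e-01,  2.09029998e-02,  9.89982845e-01,
        -7.95012203e+02],
       [ 0.00000000e+00,  0.00000000e+00,  0.00000000e+00,
         1.00000000e+00]])}
{'time_s': 0.1, 'q': array([67.39060879, 36.05269455,  2.20413395, 86.99032878, -1.54841976,
       57.08337346, -1.14534454]), 'joint_velocities': array([-0.0386524 , -0.06977098,  0.05532708, -0.11662138, -0.02622746,
        0.03819988,  0.03333916]), 'tau': array([ 3.48380359e-03, -5.64533830e+01,  1.23080358e+00, -1.93974906e+01,
        1.13804138e-02,  5.40438050e-03, -4.10757559e-05]), 'tool_pos': array([ 209.73787285, -614.6443384 ,  230.49158342]), 'tcp_rot': array([-1.79903311e+02,  5.49110914e-04,  1.88379789e+01]), 'ft_force': array([-0.32503934, -0.64685107,  0.0742881 ]), 'moment': array([2.42691544e-02, 3.68444964e-02, 1.79777619e-05]), 'gripper_width': 85.07143473977686}
```

View pics/scene.png

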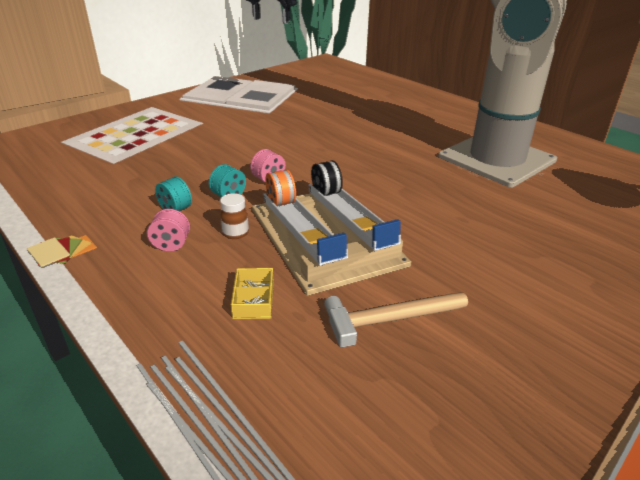

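View pics/top.png

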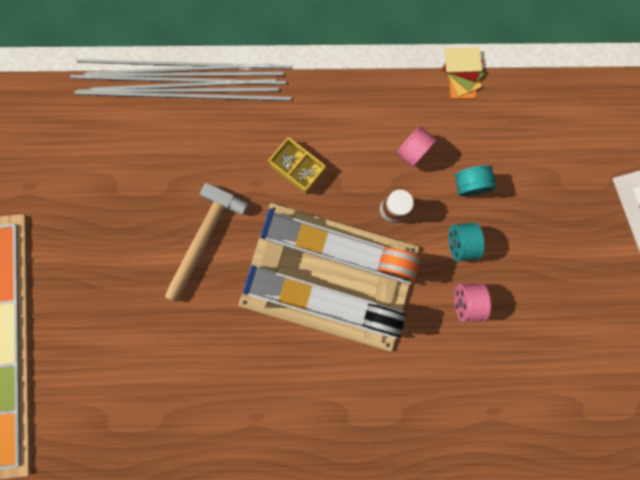

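Candidates: the orange-banded reel is at scene (282,187), top (400,263), resting in the left gutter. The reels at scene (268,165), (168,230) are pink and those at (228,182), (173,193) turquoise, all outside the rack, so they are decoys. The black reel is at scene (326,177), top (384,318). The blue stops are uphill, to the left in the top view.

```bash
cat > m.py <<'E'
from h import *
def comps(s,lo,hi,minA,box):
    hsv=cv2.cvtColor(s['img'],cv2.COLOR_BGR2HSV); m=cv2.inRange(hsv,lo,hi)
    x0,y0,x1,y1=box; k=np.zeros_like(m); k[y0:y1,x0:x1]=m[y0:y1,x0:x1]
    n,l,st,c=cv2.connectedComponentsWithStats(k)
    return [(l==i,st[i,4],c[i]) for i in range(1,n) if st[i,4]>=minA]
E
python3 - <<'E'
from m import *
for n,box in(('top',(235,195,425,355)),('scene',(250,155,410,290))):
    s=dict(np.load(n+'.npz')); P=pts(s)
    for nm,lo,hi in(('blue',(100,120,40),(125,255,255)),('yellow',(17,150,120),(30,255,255)),('orange',(3,150,150),(15,255,255))):
        for m,A,c in comps(s,lo,hi,40,box):
            q=P[m&(s['z_map']>0)]; print(n,nm,A,c.round(1),np.median(q,0).round(1),q.min(0).round(0),q.max(0).round(0))
t=dict(np.load('top.npz')); sc=dict(np.load('scene.npz'))
P=pts(t); print('table',P[420,100],P[400,350],P[120,200]); P=pts(sc); print(P[400,500],P[300,150])
a=cv2.resize(t['img'][190:360,230:430],None,fx=3,fy=3); b=cv2.resize(sc['img'][150:290,240:420],None,fx=3,fy=3)
cv2.imwrite('pics/crop.png',cv2.resize(sc['img'][150:280,215:375],None,fx=5,fy=5))
cv2.imwrite('pics/crop2.png',cv2.resize(t['img'][195:355,235:430],None,fx=4,fy=3.7))
E
```

```text
top blue 108 [267.1 222.9] [623.4  83.   97.9] [601.  74.  93.] [646.  92. 102.]
top blue 107 [249.4 279.6] [528.5 113.1  97.9] [509. 104.  95.] [550. 122. 102.]
top yellow 569 [311.  238.4] [602.5   8.2  50.9] [578. -19.  42.] [626.  33.  58.]
top yellow 611 [294.7 293.2] [506.3  38.5  50.8] [482.  12.  43.] [531.  64.  60.]
top orange 107 [296.3 196.5] [690.1  31.9   1.7] [685.   1.  -3.] [694.  68.   6.]
top orange 100 [249.2 217.4] [651.  123.1   1.9] [647.  97.  -2.] [656. 150.   5.]
top orange 61 [246.4 236.1] [615.3 129.    1.5] [611. 107.  -2.] [618. 150.   5.]
top orange 365 [243.9 250.6] [588.6 132.8   2. ] [568. 110.  -3.] [607. 150.   6.]
top orange 47 [416.8 241.4] [ 600.1 -193.5    1.5] [ 596. -207.   -3.] [ 602. -178.    5.]
top orange 58 [399.8 250.4] [ 574.  -140.4   93.9] [ 565. -170.   14.] [ 589. -118.  100.]
top orange 262 [397.2 261.2] [ 555.6 -134.7   93.2] [ 542. -162.   66.] [ 569. -111.  101.]
top orange 67 [392.8 271.7] [ 538.5 -126.2   89.8] [ 530. -151.   55.] [ 546. -107.  100.]
top orange 82 [236.9 296.6] [503.9 145.8   1.8] [484. 140.  -1.] [517. 150. 
[... 1178 characters left out ...]
0.7 -132.1    1.3] [ 295. -163.   -1.] [319. -94.   5.]
scene orange 168 [367.  193.8] [363.7 -86.4   1.5] [ 350. -163.   -1.] [380. -24.   4.]
scene orange 108 [285.6 194.5] [ 564.2 -114.6   65.3] [ 557. -120.   45.] [ 573. -110.   80.]
scene orange 46 [394.1 194.2] [319.3 -47.5   1.5] [306. -82.  -2.] [332. -23.   4.]
scene orange 72 [398.5 211.2] [364.4   5.8   1.2] [350. -28.  -2.] [376.  26.   5.]
scene orange 42 [380.  211.2] [395.4 -21.9   1.3] [383. -42.  -1.] [403.   3.   3.]
table [290.87487101 387.10124048   2.18163132] [314.41296597 -57.21040298   1.48823842] [844.43304196 217.7899191    2.03648611]
[618.28032361 404.60528911   1.87517717] [876.64864242 -77.51013687   1.31094345]
```

View pics/crop.png

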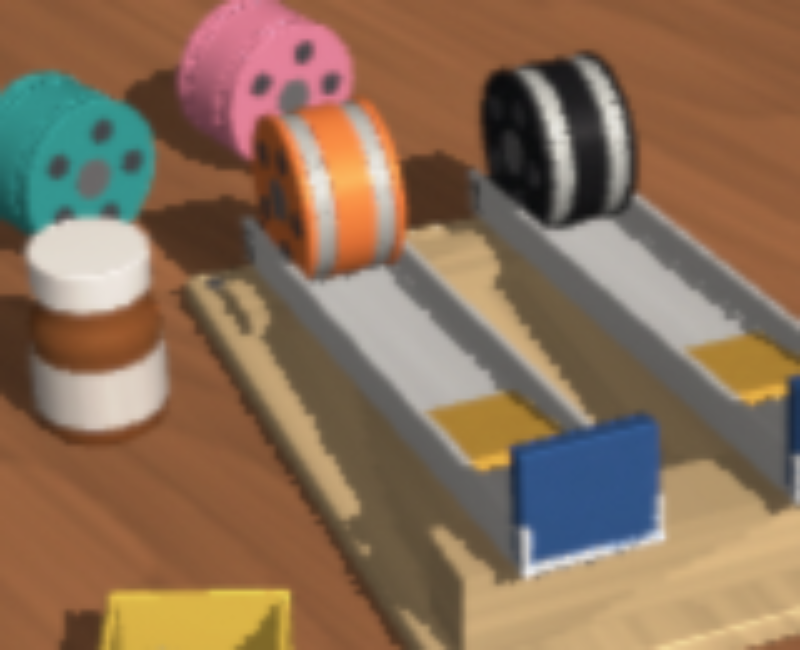

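The crop confirms it: the reel with orange flanges and band (crop 330,185) sits in the jar-side gutter. The black one is in the other gutter, and the pink and turquoise ones stand outside. From the yellow and blue fits, uphill azimuth is about 72.5° and the orange centre is at about (555,-142,62). I will shut the fingers, turn tool x uphill and go behind the reel.

Call:
step_arm(targets="0.06 0.07 0 0 0 0.09 0; 0.06 0.07 0 0 0 0.09 0; 0.06 0.07 0 0 0 0.09 0; 0.06 0.07 0 0 0 0.09 0; 0.06 0.07 0 0 0 0.09 0", newtons=40)

```text
time_s: 0.6
tool_pos: [360.7, -438.5, 231.1]
tcp_rot: [-180.0, -0.0, 46.1]
ft_force: [1.4, -0.0, -0.1]
gripper_width: 12.0
```

Call:
step_arm(targets="0.06 0.07 0 0 0 0.09 0; 0.06 0.07 0 0 0 0.09 0; 0.06 0.07 0 0 0 0.09 0; 0.06 0.07 0 0 0 0.09 0; 0.06 0.07 0 0 0 0.09 0")

```text
time_s: 1.1
tool_pos: [510.6, -263.6, 231.1]
tcp_rot: [-180.0, 0.0, 73.1]
ft_force: [1.0, -0.7, -0.0]
gripper_width: 0.2
```

Call:
step_arm(targets="0 0 0 0 0 0 0; 0 0 0 0 0 0 0; 0 0 0 0 0 0 0")

```text
time_s: 1.4
tool_pos: [508.7, -266.5, 230.9]
tcp_rot: [-179.9, 0.1, 72.7]
ft_force: [1.1, -0.8, -0.1]
gripper_width: -0.2
```

Call:
step_arm(targets="0.016 0.036 -0.06 0 0 0 0; 0.016 0.036 -0.06 0 0 0 0; 0.014 0.032 -0.06 0 0 0 0; 0 0 -0.06 0 0 0 0; 0 0 0 0 0 0 0")

```text
time_s: 1.9
tool_pos: [529.1, -213.6, 107.8]
tcp_rot: [-179.5, 0.0, 72.7]
ft_force: [-1.5, 0.1, -0.8]
gripper_width: 0.2
```

```bash
python3 - <<'E'
from h import *
s=snap('scene'); t=snap('top')
a=cv2.resize(s['img'][110:280,200:400],(400,340)); b=cv2.resize(t['img'][170:360,270:490],(394,340))
cv2.imwrite('pics/pre.png',cv2.hconcat([a,b])); print(r.get_state()['tool_pos'])
E
```

```text
[ 531.99397172 -214.97232051  111.43265092]
```

View pics/pre.png

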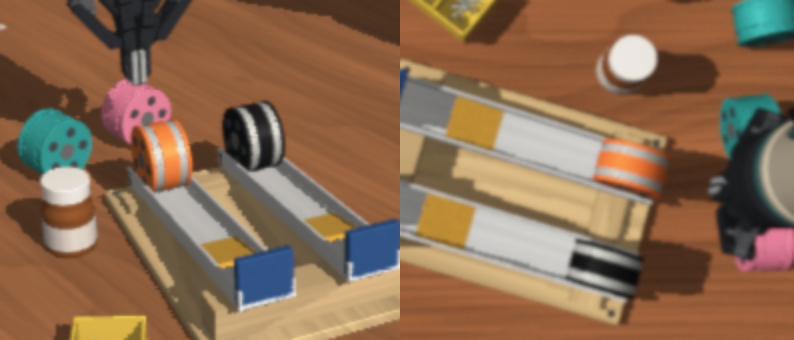

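Shut fingers (crop 138,65 left, 718,190 right) stand behind and in line with the orange reel. Lower and approach.

Call:
step_arm(targets="0 0 -0.04 0 0 0 0; 0 0 -0.04 0 0 0 0; 0 0 -0.04 0 0 0 0; 0.006 0.019 0 0 0 0 0; 0 0 0 0 0 0 0")

```text
time_s: 2.5
tool_pos: [537.4, -202.7, 52.9]
tcp_rot: [179.9, -0.1, 72.9]
ft_force: [0.5, 0.7, -0.3]
gripper_width: 0.1
```

Call:
step_arm(targets="0.005 0.014 0 0 0 0 0; 0.003 0.01 0.001 0 0 0 0; 0.003 0.01 0.001 0 0 0 0; 0.003 0.01 0.001 0 0 0 0; 0.003 0.01 0.001 0 0 0 0")

```text
time_s: 3.0
tool_pos: [544.6, -176.4, 53.6]
tcp_rot: [180.0, 0.0, 72.8]
ft_force: [-0.8, -1.2, -0.1]
gripper_width: 0.2
```

Call:
step_arm(targets="0.006 0.019 0.0025 0 0 0 0; 0.006 0.019 0.0025 0 0 0 0; 0.006 0.019 0.0025 0 0 0 0; 0.006 0.019 0.0025 0 0 0 0; 0.006 0.019 0.0025 0 0 0 0")

```text
time_s: 3.5
tool_pos: [559.7, -128.0, 59.7]
tcp_rot: [-180.0, -0.0, 72.9]
ft_force: [-0.1, -0.8, -0.1]
gripper_width: 0.3
```

```bash
cat > w.py <<'E'
from m import *
import sys
s=snap('scene'); t=snap('top')
a=cv2.resize(s['img'][110:280,200:400],(400,340)); b=cv2.resize(t['img'][170:360,230:450],(394,340))
cv2.imwrite(f'pics/{sys.argv[1]}.png',cv2.hconcat([a,b])); st=r.get_state(); print(st['tool_pos'],st['ft_force'])
h=np.array([.301,.953]); O=np.array([602.3,8.4])
for n,S,box in(('top',t,(235,195,425,300)),('scene',s,(250,155,350,270))):
    P=pts(S); q=np.concatenate([P[m] for m,A,c in comps(S,(3,150,150),(15,255,255),15,box)]+[np.zeros((0,3))])
    d=(q[:,:2]-O)@h; lat=(q[:,:2]-O)@[-h[1],h[0]]
    k=(q[:,2]>45)&(abs(lat)<25); d=d[k];z=q[k,2]
    if k.sum()<20: print(n,'few');continue
    # circle centre fit, radius 34, along-track and height (world)
    from scipy.optimize import least_squares
    f=least_squares(lambda p:np.hypot(d-p[0],z-p[1])-34,[np.median(d),60],loss='soft_l1')
    c,zz=f.x; dz=zz-50.8; print(n,'rack x',51+c*.9925+dz*.1219,'z',2.5-c*.1219+dz*.9925,'rms',np.sqrt((f.fun**2).mean()),len(d))
E
python3 w.py p1
```

```text
[ 560.39053728 -126.56201181   59.80620616] [ 0.44378685  0.4949424  -0.88093811]
top rack x -39.415835564111276 z 33.49583502566933 rms 2.0249440607676172 368
scene rack x -45.43777069614585 z 33.26783271828995 rms 1.4373330586691826 348
```

Call:
step_arm(targets="0.006 0.019 0.0025 0 0 0 0; 0.006 0.019 0.0025 0 0 0 0; 0.006 0.019 0.0025 0 0 0 0; 0.006 0.019 0.0025 0 0 0 0; 0.006 0.019 0.0025 0 0 0 0")

```text
time_s: 4.1
tool_pos: [574.7, -80.7, 65.9]
tcp_rot: [180.0, -0.0, 72.9]
ft_force: [-0.4, -0.3, 0.1]
gripper_width: 0.0
```

Call:
step_arm(targets="0.005 0.015 0.0025 0 0 0 0; 0.005 0.015 0.0025 0 0 0 0; 0.005 0.015 0.0025 0 0 0 0; 0.005 0.015 0.0025 0 0 0 0; 0.005 0.015 0.0025 0 0 0 0")

```text
time_s: 4.6
tool_pos: [587.0, -43.9, 72.2]
tcp_rot: [-180.0, 0.0, 72.8]
ft_force: [-0.1, -1.6, 0.2]
gripper_width: 0.2
```

```bash
python3 w.py p2
```

```text
[587.64831628 -42.20007839  72.3082285 ] [0.02956893 0.68792963 0.00888008]
top rack x 79.21326352343034 z 91.81097224481844 rms 6.64596295400952 329
scene rack x 44.035506329645834 z 35.504290784571744 rms 1.2437966214964749 420
```

View pics/p2.png

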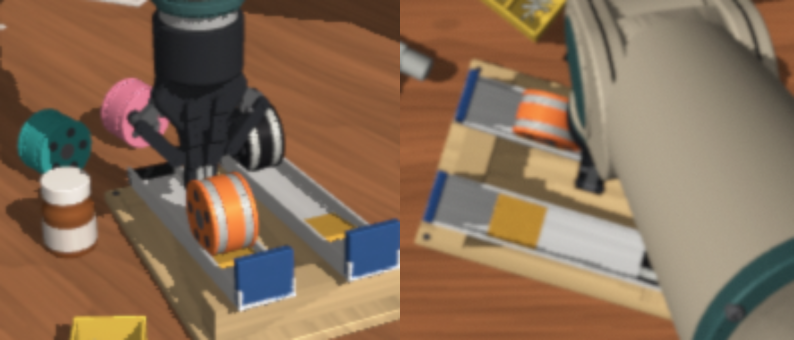

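The reel is on the yellow ramp at rack x≈44 with the fingers behind it. Now a slower push over the lip.

Call:
step_arm(targets="0.004 0.013 0.002 0 0 0 0; 0.004 0.013 0.002 0 0 0 0; 0.004 0.013 0.002 0 0 0 0; 0.004 0.013 0.002 0 0 0 0; 0.003 0.01 0.001 0 0 0 0")

```text
time_s: 5.2
tool_pos: [596.8, -11.9, 76.7]
tcp_rot: [180.0, -0.1, 72.9]
ft_force: [0.3, -0.1, 0.9]
gripper_width: -0.1
```

Call:
step_arm(targets="0.002 0.006 0.001 0 0 0 0; 0.002 0.006 0.001 0 0 0 0; 0.002 0.006 0.001 0 0 0 0; 0.001 0.003 0 0 0 0 0; 0 0 0 0 0 0 0")

```text
time_s: 5.7
tool_pos: [600.0, -2.4, 78.1]
tcp_rot: [180.0, -0.0, 72.8]
ft_force: [-0.4, -0.6, 0.1]
gripper_width: -0.0
```

```bash
python3 w.py p3
```

```text
[599.80417651  -2.88516213  77.99594298] [ 0.0171502  -0.63348359 -0.49431335]
top rack x 128.34887807488482 z 85.96254918917745 rms 5.679004242075376 257
scene rack x 134.17867992379337 z 78.58811532968208 rms 5.922234666567223 322
```

View pics/p3.png

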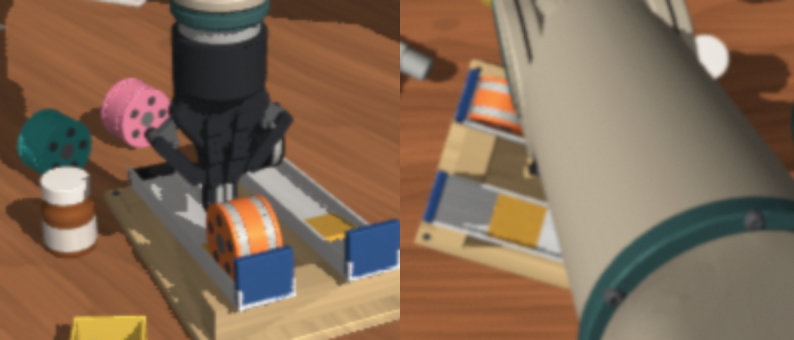

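The reel looks to have dropped into the seat (crop 245,235), past the lip and in front of the blue stop. I will back the fingers straight off, raise them and check.

Call:
step_arm(targets="-0.003 -0.01 -0.001 0 0 0 0; -0.006 -0.019 -0.002 0 0 0 0; -0.01 -0.03 0 0 0 0 0; -0.01 -0.03 0 0 0 0 0; 0 0 0.06 0 0 0 0")

```text
time_s: 6.3
tool_pos: [580.8, -52.4, 103.5]
tcp_rot: [-179.5, 0.3, 72.5]
ft_force: [-0.7, -0.2, -0.2]
gripper_width: -0.2
```

Call:
step_arm(targets="0 0 0.08 0 0 0 0; -0.04 -0.06 0.05 0 0 0 0; -0.05 -0.08 0 0 0 0 0; -0.05 -0.08 0 0 0 0 0; -0.05 -0.08 0 0 0 0 0")

```text
time_s: 6.8
tool_pos: [488.4, -200.1, 172.0]
tcp_rot: [180.0, 0.1, 72.8]
ft_force: [-0.3, -0.2, 0.2]
gripper_width: 0.1
```

Call:
step_arm(targets="-0.05 -0.08 0 0 0 0 0; -0.05 -0.08 0 0 0 0 0; -0.05 -0.08 0 0 0 0 0; 0 0 0 0 0 0 0; 0 0 0 0 0 0 0")

```text
time_s: 7.3
tool_pos: [413.3, -319.4, 171.6]
tcp_rot: [-180.0, 0.0, 72.5]
ft_force: [0.5, 0.9, -0.6]
gripper_width: -0.3
```

```bash
sed -i "s/,\[np.median(d),60\],loss/,[np.median(d)-8,z.max()-34],bounds=([-250,50],[150,100]),loss/; s/k=(q\[:,2\]>45)/k=(q[:,2]>45)\&(q[:,2]<140)/" w.py
python3 w.py end
python3 - <<'E'
from m import *
for n in('top','scene'):
    b=snap(n)['img']; a=np.load(n+'.npz')['img']; d=(cv2.absdiff(a,b).max(2)>45).astype('uint8')
    k,l,st,c=cv2.connectedComponentsWithStats(d); print(n,[st[i].tolist() for i in range(1,k) if st[i,4]>25])
E
```

```text
[ 415.48610291 -316.66722282  171.63577995] [-1.01000823  0.46931309 -0.11217704]
top rack x 91.22561852053296 z 33.512247708787335 rms 2.0699526381343003 364
scene rack x 90.08926745918747 z 32.96836242932203 rms 1.226255195900379 328
top [[268, 213, 80, 38, 1759], [327, 223, 38, 13, 193], [383, 247, 28, 7, 87], [377, 253, 40, 27, 634], [423, 253, 34, 30, 649], [529, 309, 111, 100, 7625]]
scene [[211, 0, 142, 113, 3316], [497, 1, 6, 18, 62], [506, 0, 23, 45, 521], [531, 0, 43, 66, 994], [281, 5, 15, 30, 115], [491, 33, 14, 34, 306], [529, 47, 14, 9, 110], [505, 51, 11, 18, 100], [250, 70, 17, 7, 55], [287, 76, 66, 20, 231], [155, 87, 87, 53, 1606], [243, 170, 54, 37, 1041], [290, 207, 51, 43, 1101], [270, 231, 17, 21, 112]]
```

View pics/end.png

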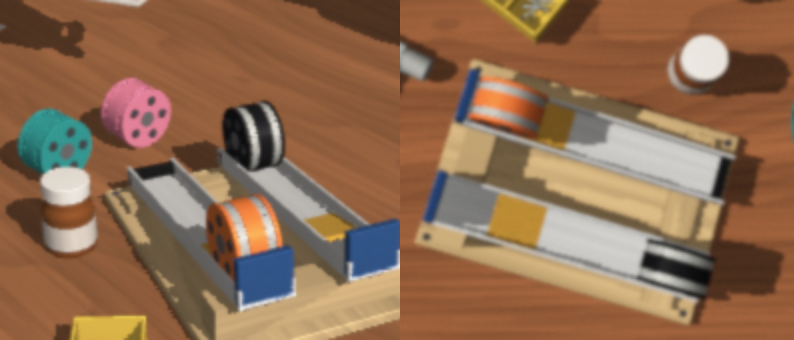

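The orange reel is in the seat against the blue stop (right crop 508,107). Its height fit of 33–33.5 mm shows it on the floor. No image change at the black reel, jar, hammer or box.

```bash
python3 -c "
from bench import r
print(r.close_job())"
```

```text
the job is handed in; nothing more can be done
None
```

I pushed the orange reel up its gutter with the closed fingertips, over the yellow lip and into the seat against the blue end stop. I then backed the fingers off and handed the job in at about 7.5 s; it reports no verdict. The push ran at about 40–100 mm/s, slowing towards the lip, and wrist force stayed under about 2 N in every reading.

- **Seat position:** with the fingers clear, both camera fits put the reel's centre at x ≈ 90–91 mm and z ≈ 33–33.5 mm in the rack frame.
- **Disagreement:** that x is 3–5 mm short of the stated 94–96 mm, and only 2–3 mm above the 88 mm limit. I put it down to measuring bias, because a reel at x = 90 would still rest on the lip at z ≈ 36. The two fits also differed from each other by 6 mm during the push.
- **Failed fits:** during the push, one fit near the lip and both taken just after the reel dropped in gave nonsense, because the arm partly hid the reel. I corrected the fitting script and measured again after backing off.
- **Other objects:** comparing pictures from before and after showed no change at the black reel, flux jar, hammer or pin box.

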